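# Nest and clamp a spacer ring by pushing

## Task

Set the black spacer ring up for drilling without ever picking it up: with the fingertips, push it flat along the table into the open corner of the aluminium nest until it meets the end stop, while the sliding jaw is still drawn back. Then push the jaw's red plate so that the blue jaw slides up to the ring and leaves it snug against the end stop, the side fence and the jaw. Leave the grey ring and the wooden chuck where they lie.

Things in the scene. Friction and masses are not known exactly. Their poses are not given: they have to be found in the camera images.
- dark_ring: the black spacer ring to be set up: outer diameter 68 mm, hole about 24 mm, 18 mm high, about 0.45 kg (differs from run to run), lying flat on the table; the only black one. Origin: centre of its underside; z up.
- nest: clamping nest of aluminium bars screwed to the table (fixed; place and yaw differ between runs). Origin on the table under the centre of a ring that is home; z up. Its +x points away from the robot, turned 23 to 34 degrees to its left. The corner of two bars (see fence and stop) is open towards the nest's +y: the ring comes in moving along -y, on bare table without a base plate.
- fence (a point): middle of the face of the side fence (nest x = +34 mm), 13 mm above the table. The fence is an aluminium bar 26 mm high that fills nest x +34 to +48, y -62 to +22 mm.
- stop (a point): middle of the face of the end stop (nest y = -34 mm), 13 mm above the table. The stop is an aluminium bar 26 mm high that fills nest x -40 to +48, y -48 to -34 mm.
- seat (a point): the nest's origin: where the centre of the ring's underside is when the ring touches both the side fence and the end stop.
- jaw (a joint): travel of the blue sliding jaw along the nest's +x, m: 0 drawn back, 0.032 touching a ring that is home, 0.045 its end. About 2.5 N of friction; stays where left; starts at 0 to 0.006. Block 34 mm wide, 6 to 24 mm above the table, front face at nest x = -66 mm + travel; steel bed 5 mm high, nest x -104 to -70, y -18 to +18. It shoves a ring that stands clear of the fence across to it.
- push_plate (a point): centre of the back face of the jaw's upright red push plate, 40 mm above the table; moves with the jaw (nest x = -90 mm + travel, y = 0). The plate is 50 mm wide along the nest's y, 8 mm thick and stands 6 to 60 mm above the table. Push it along the nest's +x.
- grey_ring: bystander: grey steel spacer ring, 64 mm across, 24 mm high. Origin: centre of the underside.
- chuck: bystander: small turned wooden chuck, 62 mm across, 34 mm high. Origin: centre of the underside.
Not all that is in view belongs to the job. What is shaped like the dark_ring but purple is not meant.

How it is judged:
On the way:
1. the ring lies in the corner, within 5 mm of the end stop, while the jaw is still drawn back (travel under 15 mm) (y of dark_ring in the frame of nest between -0.005 and 0.005 m and x of dark_ring in the frame of nest between -0.032 and 0.006 m and value of joint jaw below 0.015 m), for 0.2 s.
At the end, for the whole second after the job is handed in: the black ring lies flat within 4 mm of its home in the corner (touching fence and end stop), and the jaw has been pushed up to it to within 3 mm (travel 29 to 35 mm), all at rest (horizontal distance between dark_ring and seat below 0.004 m and height (world z) of dark_ring below 0.003 m and angle between dark_ring's own z axis and vertical below 0.05 rad and value of joint jaw between 0.029 and 0.035 m and linear speed of dark_ring below 0.01 m/s).
It fails at once if the black ring is lifted or tipped (more than 10 mm off the table or 0.25 rad) (height (world z) of dark_ring above 0.01 m or angle between dark_ring's own z axis and vertical above 0.25 rad).
It fails at once if the grey ring or the wooden chuck is pushed away by more than 20 mm (distance of any of grey_ring, chuck from where it was at the start of the episode above 0.02 m).
It also fails if it takes over 67 s, if anything falls off the work surface, if the arm or the gripper's body presses on something with over 40 N, if the wrist force passes 120 N, or if a joint passes its speed limit or range.

## Robot

A 7-joint arm with a two-finger parallel gripper is mounted at the origin on the work surface; the furniture and walls round the work are solid. World frame = base frame: x ahead of the robot, y to its left, z up, the work surface at z = 0. Lengths are in m, angles in rad, forces in N, time in s.
With the tool pointing down it reaches from about 0.4 to 0.85 m from the base axis. Payload 4.5 kg.
Tool frame: the origin (TCP) lies midway between the tips of the shut fingers; the grasp point (between the pads) lies 19 mm behind it; z points along the fingers, y is the line along which they close (so a half turn about z gives the same grasp; the last joint's range is limited). The gripper opens to 88 mm and grips with 3 to 60 N. Pads are 18 mm wide; open, the fingers measure 123 mm over their backs; the gripper's body (75 mm by 187 mm) begins 45 mm behind the grasp point.
Start: joints at [-1.176, 0.689, -0.195, 1.565, 0.157, 0.902, -0.215], TCP at [0.221, 0.585, 0.239] pointing down, gripper open.
Joint ranges: [-3.01, 3.01], [-0.46, 2.08], [-1.47, 1.51], [0.13, 2.56], [-1, 4.14], [0.04, 2.09], [-2.66, 2.66]. Speed limits (rad/s): [2.57, 2.57, 3.14, 3.14, 3.14, 3.14, 3.14].

## Interface

Orientations are given as a unit quaternion [x, y, z, w].
In Python, from plant import r, eyes, finish_job gives the robot as it stands. The module is installed in compiled form; this text tells all that it offers.
- The arm moves only by the tool move_arm, never from a script. Its argument "motion" is a list of rows, each a list of 7 numbers: the shift along the tool's x, y, z in mm, then the turn, a rotation vector about the tool's x, y, z in degrees, then the closure, from 0 (fully open) to 1 (shut). A call has 1 to 5 rows; each row is the pose to reach, as a shift and turn from the pose commanded when the call began, along the tool's axes at that moment; what a row does not reach only later rows make up. A row lasts 1/8 s, in which the tool goes at most 62.5 mm and 10.7 degrees, less where a joint would pass 70% of its speed; a pose out of reach is approached as far as the arm can. A call with a gripper value outside its range is refused whole. The fingers move at their own pace and stop on an object; "newtons" is the grip in N (left out, the last holds). Time passes only in rows, so rows that repeat a pose let the fingers close. It gives the time, the measured TCP pose, the force, the opening and the grip force at its end, in the units of the state.
- r.get_state(): the state, without advancing time (a new reading comes with each control period).
- eyes.snapshot(name): name is "scene" or "side" or "wrist"; returns a dict with "frame" (420x560x3 uint8, red, green, blue), "z_map" (420x560 float32, m along the optical axis (not along the pixel's ray), 0 where there is no reading), "intrinsics" (3x3 intrinsics, pixels), "world_to_cam" (4x4, takes a point from world to camera coordinates). Camera axes: x right, y down, z forward; pixel columns grow to the right and rows downward; lengths in m; the calibration is good to about 2 mm. A picture is of the moment at which its call begins.
- finish_job(): hands the job in; it is judged then, once.
The state is a dict: "clock": time; "q": joint angles; "qd": joint speeds; "joint_torque": joint torques, N m; "tool_pos": TCP position; "eef_rot": TCP orientation; "contact_force": force on the tool from outside, world axes, zero at the start; "moment": the same for the moment, N m; "opening": opening from 0.0 (shut) to 1.0 (fully open); "finger_force": force on a finger pad.
Only numpy, scipy, OpenCV 4.12 (cv2) and the standard library are available. Lean on these libraries where they do the work, as an engineer would, in place of code of your own. Each camera call takes 0.05 s, during which the arm holds its last target. There are 200 camera calls.

## Working session

There is one attempt and no reset: what is moved stays moved. The work goes in short steps, Python scripts to look and compute and a tool call to move; the robot and the scene stay as the last step left them, time stands still between calls to the robot, and variables do not carry over. Pictures are saved under pics/ and viewed, at most 10 in all, crops included, and the job is handed in when it is done.

Besides the shell and the picture viewer there is one more tool, called after ">>>" in YAML: its name, and indented under it one key for each argument. move_arm: Moves the arm, as the interface text tells. Its arguments: {"type":"object","properties":{"motion":{"type":"array","items":{"type":"array","items":{"type":"number"}}},"newtons":{"type":"number"}},"required":["motion"]}

```bash
mkdir -p pics
cat > h.py <<'E'
import numpy as np, cv2
from plant import r, eyes, finish_job
def snap(n):
    s=eyes.snapshot(n); return s
def pts(s):
    K=s["intrinsics"];T=np.linalg.inv(s["world_to_cam"]);z=s["z_map"]
    v,u=np.mgrid[:z.shape[0],:z.shape[1]]
    P=np.stack([(u-K[0,2])/K[0,0]*z,(v-K[1,2])/K[1,1]*z,z],-1)
    return P@T[:3,:3].T+T[:3,3]
def px(s,p):
    c=s["world_to_cam"]@np.r_[p,1]; q=s["intrinsics"]@c[:3]; return q[:2]/q[2]
E
python3 - <<'E'
from h import *
a=snap("scene");b=snap("side")
for n,s in (("scene",a),("side",b)):
    np.savez(n+".npz",**s); cv2.imwrite(f"pics/{n}0.png",s["frame"][:,:,::-1])
    T=np.linalg.inv(s["world_to_cam"]); print(n,T[:3,3].round(3),T[:3,2].round(3))
st=r.get_state(); print({k:np.round(v,3) for k,v in st.items()})
E
```

```text
scene [-0.289 -0.358  0.82 ] [ 0.655  0.354 -0.668]
side [0.376 1.127 0.699] [ 0.063 -0.863 -0.501]
{'clock': np.float64(0.1), 'q': array([-1.176,  0.69 , -0.195,  1.566,  0.157,  0.903, -0.215]), 'qd': array([ 0.001, -0.002, -0.   , -0.003,  0.   ,  0.001, -0.002]), 'joint_torque': array([-4.0000e-03, -5.2849e+01, -1.2720e+00, -1.5384e+01, -5.3000e-02,
        2.0000e-03,  0.0000e+00]), 'tool_pos': array([0.22 , 0.584, 0.238]), 'eef_rot': array([ 0.179,  0.984, -0.001, -0.   ]), 'contact_force': array([ 0.61 ,  0.175, -0.017]), 'moment': array([-0.032,  0.017, -0.026]), 'finger_force': np.float64(0.0), 'opening': np.float64(0.999)}
```

View pics/scene0.png

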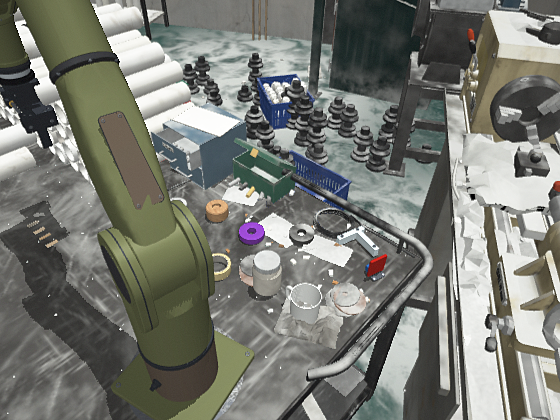

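View pics/side0.png

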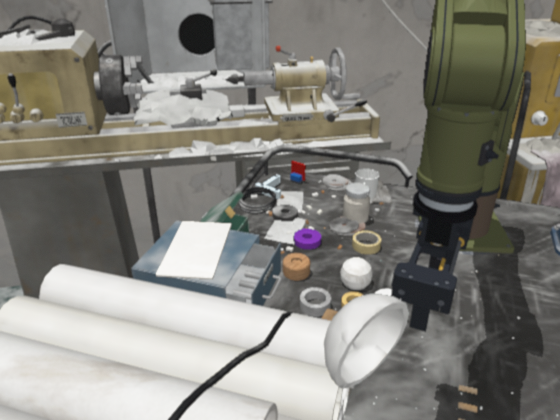

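The scene view shows the nest corner at about (358,240), the red plate at (375,265), a dark ring at (301,234), the purple ring at (251,233) and the wooden chuck at (216,210). The side view shows a grey ring at (315,299). Next I'll zoom in and measure.

Run:
```python
from h import *
a=dict(np.load("scene.npz"));b=dict(np.load("side.npz"))
c1=cv2.resize(a["frame"][180:300,190:420],None,fx=3.4,fy=3.4,interpolation=cv2.INTER_CUBIC)[:,:780]
c2=cv2.resize(b["frame"][150:330,230:400],None,fx=3.3,fy=3.3,interpolation=cv2.INTER_CUBIC)
cv2.imwrite("pics/c1.png",c1[:,:,::-1]);cv2.imwrite("pics/c2.png",c2[:,:,::-1])
for n,s in(("scene",a),("side",b)):
    P=pts(s);f=s["frame"].astype(int);R,G,B=f[...,0],f[...,1],f[...,2]
    reg=(P[...,0]>.2)&(P[...,0]<1.0)&(abs(P[...,1])<.6)&(P[...,2]<.15)&(s["z_map"]>0)
    for nm,m in (("red",(R>130)&(G<60)&(B<60)),("blue",(B>110)&(R<70)&(G<120)),("dark",(f.max(-1)<75)&(P[...,2]>.008)&(P[...,2]<.03)),("top18",(abs(P[...,2]-.018)<.003)),("alu",abs(P[...,2]-.026)<.0025)):
        k,l,stt,c=cv2.connectedComponentsWithStats((m&reg).astype(np.uint8))
        for i in range(1,k):
            if stt[i,4]>25:
                q=P[l==i]; print(n,nm,stt[i,4],c[i].round(),"min",q.min(0).round(3),"max",q.max(0).round(3),"mean",q.mean(0).round(3),"rgb",f[l==i].mean(0).round())
```

```text
scene red 46 [378. 258.] min [ 0.412 -0.256 -0.001] max [ 0.493 -0.219  0.062] mean [ 0.437 -0.241  0.055] rgb [201.  39.  31.]
scene dark 70 [451. 190.] min [ 0.721 -0.364  0.008] max [ 0.994 -0.292  0.023] mean [ 0.851 -0.329  0.014] rgb [46. 45. 42.]
scene dark 32 [286. 191.] min [0.562 0.088 0.009] max [0.611 0.101 0.028] mean [0.589 0.092 0.017] rgb [45. 73. 61.]
scene dark 123 [344. 216.] min [ 0.551 -0.15   0.008] max [ 0.586 -0.042  0.03 ] mean [ 0.575 -0.1    0.018] rgb [43. 43. 44.]
scene dark 157 [328. 231.] min [ 0.485 -0.139  0.008] max [ 0.534 -0.037  0.029] mean [ 0.494 -0.088  0.02 ] rgb [50. 51. 51.]
scene dark 301 [460. 330.] min [ 0.2   -0.505  0.008] max [ 0.681 -0.375  0.023] mean [ 0.381 -0.456  0.015] rgb [47. 46. 43.]
scene dark 57 [301. 241.] min [ 0.422 -0.061  0.008] max [ 0.462 -0.008  0.018] mean [ 0.432 -0.038  0.013] rgb [47. 47. 46.]
scene dark 28 [399. 248.] min [ 0.527 -0.276  0.008] max [ 0.548 -0.262  0.028] mean [ 0.531 -0.27   0.019] rgb [45. 46. 45.]
scene dark 45 [508. 390.] min [ 0.241 -0.573  0.021] max [ 0.298 -0.558  0.03 ] mean [ 0.27  -0.
[... 8884 characters left out ...]
] min [ 0.48  -0.216  0.024] max [ 0.577 -0.049  0.028] mean [ 0.518 -0.137  0.025] rgb [134. 141. 144.]
side alu 43 [354. 215.] min [ 0.237 -0.023  0.024] max [0.303 0.006 0.028] mean [ 0.274 -0.003  0.026] rgb [132. 129. 122.]
side alu 38 [296. 261.] min [0.403 0.205 0.024] max [0.426 0.22  0.028] mean [0.415 0.211 0.026] rgb [178. 138. 100.]
side alu 53 [297. 270.] min [0.385 0.225 0.024] max [0.44  0.251 0.028] mean [0.41  0.242 0.026] rgb [126.  98.  72.]
side alu 73 [355. 280.] min [0.25  0.25  0.024] max [0.315 0.278 0.028] mean [0.285 0.27  0.026] rgb [171. 170. 167.]
side alu 93 [328. 315.] min [0.326 0.364 0.024] max [0.357 0.399 0.028] mean [0.342 0.383 0.027] rgb [164. 139. 111.]
```

View pics/c1.png

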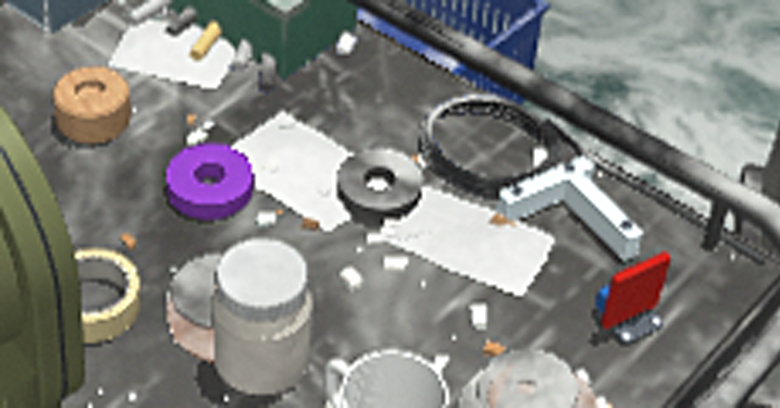

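View pics/c2.png

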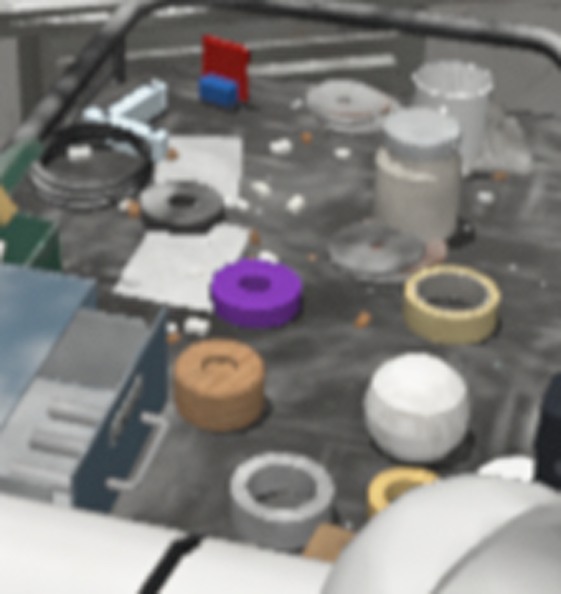

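The crops show the black ring with its hole at crop (380,180). The L-shaped nest has its corner at (580,165) and arm ends at (500,205) and (635,245). The red plate is at (635,290), with the blue jaw to its left. A cable coil lies beside the nest. Next I'll fit the nest frame.

Run:
```python
from h import *
for n in("scene","side"):
    s=dict(np.load(n+".npz"));P=pts(s);f=s["frame"].astype(int);R,G,B=f[...,0],f[...,1],f[...,2]
    x,y,z=P[...,0],P[...,1],P[...,2]
    m=(abs(z-.026)<.003)&(x>.4)&(x<.62)&(y<-.08)&(y>-.3)&(f.min(-1)>110)
    k,l,st,c=cv2.connectedComponentsWithStats(m.astype(np.uint8));i=1+st[1:,4].argmax()
    q=(P[l==i][:,:2]*1000).astype(np.float32)
    h=cv2.convexHull(q)[:,0]; print(n,len(q),cv2.approxPolyDP(h,6,True)[:,0].round().tolist())
    m=(R>110)&(G<80)&(B<80)&(z>.02)&(z<.07)&(x>.35)&(x<.55)&(y<-.1)&(y>-.35)
    q=P[m]; d=np.linalg.svd(q[:,:2]-q[:,:2].mean(0))[2]
    print("red",len(q),q.mean(0).round(4),q.min(0).round(3),q.max(0).round(3),"dir",np.degrees(np.arctan2(*d[0][::-1])).round(1), "ext",np.ptp((q[:,:2]-q[:,:2].mean(0))@d[0]).round(3))
    m=(B>R+35)&(B>70)&(z<.03)&(x>.35)&(x<.55)&(y<-.1)&(y>-.35); q=P[m]; print("blue",len(q),q.mean(0).round(3),q.min(0).round(3),q.max(0).round(3))
    # ring: top-plane ray cast of z>14mm pixels
    m=(abs(z-.018)<.003)&(abs(x-.457)<.042)&(abs(y+.026)<.042)
    q=(P[m][:,:2]*1000).astype(np.float32); print("ring",cv2.minEnclosingCircle(q), q.mean(0))
```

```text
scene 230 [[486.0, -117.0], [477.0, -124.0], [485.0, -219.0], [495.0, -226.0], [552.0, -157.0]]
red 199 [ 0.4298 -0.2426  0.0439] [ 0.411 -0.256  0.02 ] [ 0.454 -0.228  0.062] dir 149.0 ext 0.049
blue 22 [ 0.43  -0.221  0.018] [ 0.423 -0.225 -0.003] [ 0.459 -0.214  0.025]
ring ((462.92840576171875, -34.24251937866211), 42.27301788330078) [456.88    -28.61011]
side 113 [[482.0, -111.0], [494.0, -223.0], [550.0, -158.0], [539.0, -142.0]]
red 139 [ 0.4325 -0.2359  0.0439] [ 0.413 -0.254  0.023] [ 0.454 -0.219  0.059] dir 146.5 ext 0.052
blue 86 [ 0.439 -0.227  0.017] [ 0.422 -0.282 -0.001] [ 0.459 -0.212  0.027]
ring ((463.71954345703125, -29.341047286987305), 43.67074203491211) [458.86926 -23.51213]
```

```bash
cat >> h.py <<'E'
from scipy.spatial.transform import Rotation as Ro
O=np.array([.475,-.165]); TH=58.5
def n2w(x,y):
    c,s=np.cos(np.radians(TH)),np.sin(np.radians(TH)); return O+np.array([c*x-s*y,s*x+c*y])/1000
def w2n(p):
    c,s=np.cos(np.radians(TH)),np.sin(np.radians(TH)); d=(np.array(p)[...,:2]-O)*1000; return np.stack([c*d[...,0]+s*d[...,1],-s*d[...,0]+c*d[...,1]],-1)
def go(pos,yaw):  # yaw: world angle of tool y, deg
    st=r.get_state(); R0=Ro.from_quat(st["eef_rot"]); y=np.radians(yaw)
    Y=np.array([np.cos(y),np.sin(y),0]);Z=np.array([0,0,-1.]);X=np.cross(Y,Z)
    Rt=Ro.from_matrix(np.stack([X,Y,Z],1))
    d=R0.inv().apply(np.array(pos)-st["tool_pos"])*1000; w=(R0.inv()*Rt).as_rotvec(degrees=True)
    print("row",d.round(1),w.round(1),"| at",st["tool_pos"].round(4),"nest",w2n(st["tool_pos"]).round(1),"F",st["contact_force"].round(1),"t",round(st["clock"],2),"op",round(st["opening"],2))
E
python3 - <<'E'
from h import *
src=np.array([[48,-62],[48,22],[-40,-48],[34,22]]);dst=np.array([[551,-157.5],[484,-114],[494.5,-225],[477,-124]])
a=src-src.mean(0);b=dst-dst.mean(0)
t=np.arctan2((a[:,0]*b[:,1]-a[:,1]*b[:,0]).sum(),(a*b).sum());R=np.array([[np.cos(t),-np.sin(t)],[np.sin(t),np.cos(t)]])
o=dst.mean(0)-R@src.mean(0);print("fit",np.degrees(t),o,(src@R.T+o-dst).round(1).tolist())
H=np.full((18,14),-1.)
for n in("scene","side"):
    s=dict(np.load(n+".npz"));P=pts(s)[s["z_map"]>0]
    for p in P:
        i,j=int((p[1]+.45)//.05),int((p[0]-.15)//.05)
        if 0<=i<18 and 0<=j<14 and p[2]<.6:H[i,j]=max(H[i,j],p[2])
print("x from",.15,"step .05; rows y from -.45");
for i in range(18):print(round(-.45+.05*i,2),(H[i]*1000).astype(int))
q=n2w(110,87);print(q,w2n([.458,-.026]))
go([.479,.0085,.16],-21.7)
E
```

```text
fit 57.07433430238712 [ 475.54540199 -165.04238714] [[2.7, -1.0], [-0.8, 1.2], [-0.4, 0.3], [-1.4, -0.5]]
x from 0.15 step .05; rows y from -.45
-0.45 [-1000 -1000   -56   -56    17    21    25    30    45    43   167   171
   191   209]
-0.4 [-1000 -1000 -1000 -1000 -1000    69    70   -56    21    22   164   172
   169   183]
-0.35 [  57   68   70   70   71   71   72   73    1 -780 -782    5  151  155]
-0.3 [  69   70   69   59    7   60   60   74    8 -784 -781 -780 -786 -788]
-0.25 [  29   37   24   28   27   61   58   73   70 -783 -777 -781 -783 -796]
-0.2 [   36    79    78    23    23     7    26    73    72 -1000  -781  -790
  -788 -1000]
-0.15 [   34    78    79     6     9    11    30    30    71 -1000 -1000 -1000
 -1000 -1000]
-0.1 [    4    92    94     3     9    19    31    26    70    -2 -1000 -1000
 -1000 -1000]
-0.05 [    3    94    94    78     7    21    28    28    70    63 -1000 -1000
 -1000 -1000]
0.0 [    3    47    92    13     9    19    19     3    70    70 -1000 -1000
 -1000 -1000]
0.05 [    3    26    26    13    21    21    11   129   139   103 -1000 -1000
 -1000 -1000]
0.1 [    2    25    25     8    21    20     5   137   142   114 -1000 -1000
 -1000 -1000]
0.15 [    1     2     1     3    35    36     5    77   144   121    76 -1000
 -1000 -1000]
0.2 [    1     2    58    54    35    36     9    23   142   125    89 -1000
 -1000 -1000]
0.25 [-1000     2    58    53    23    29     3   168   169   169   163 -1000
 -1000 -1000]
0.3 [    2    47    17    24    26   156   162   170   169   171   164 -1000
 -1000 -1000]
0.35 [   42 -1000 -1000    30    27   155   162   169   170   169   163 -1000
 -1000 -1000]
0.4 [    3     2 -1000 -1000 -1000   114   156   169   169   170   164 -1000
 -1000 -1000]
[ 0.45829515 -0.02575221] [109.63450725  87.12218329]
row [-445.  -447.3   78.8] [-0.1  0.1 91. ] | at [0.2205 0.5842 0.238 ] nest [505.8 608.5] F [ 0.6  0.2 -0. ] t 0.1 op 1.0
```

>>> move_arm:
  motion:
    - [-42,-42,0,0,0,9,0.5]
    - [-84,-84,0,0,0,18,0.5]
    - [-126,-126,0,0,0,27,0.5]
    - [-168,-168,0,0,0,36,0.5]
    - [-210,-210,0,0,0,45,0.5]

```text
clock: 0.72
tool_pos: [0.3435, 0.3123, 0.2387]
eef_rot: [0.544, 0.839, 0.0, 0.0]
contact_force: [0.8, 1.1, -0.2]
opening: 0.502
finger_force: 0.0
```

```bash
sed -i 's/TH=58.5/TH=58/' h.py
python3 - <<'E'
from h import *
for n in("scene","side"):
    s=dict(np.load(n+".npz"));P=pts(s)[s["z_map"]>0]
    for lo,hi in((-.3,-.2),(-.2,-.15),(-.15,-.1),(-.1,-.05),(-.05,.02)):
        q=P[(P[:,2]>.045)&(P[:,2]<.15)&(P[:,1]>lo)&(P[:,1]<hi)&(P[:,0]>.15)&(P[:,0]<.38)]
        print(n,lo,hi,len(q),q.max(0).round(3) if len(q) else 0)
go([.479,.0085,.20],-22)
E
```

```text
scene -0.3 -0.2 470 [ 0.289 -0.267  0.07 ]
scene -0.2 -0.15 269 [ 0.271 -0.15   0.08 ]
scene -0.15 -0.1 329 [ 0.271 -0.1    0.079]
scene -0.1 -0.05 261 [ 0.292 -0.05   0.095]
scene -0.05 0.02 615 [ 0.299 -0.     0.095]
side -0.3 -0.2 330 [ 0.306 -0.26   0.07 ]
side -0.2 -0.15 186 [ 0.265 -0.15   0.078]
side -0.15 -0.1 184 [ 0.269 -0.102  0.078]
side -0.1 -0.05 17 [ 0.287 -0.05   0.092]
side -0.05 0.02 594 [0.304 0.008 0.094]
row [-332.7   -0.    38.7] [ 0.  0. 46.] | at [0.3435 0.3123 0.2387] nest [335.1 364.5] F [ 0.8  1.1 -0.2] t 0.72 op 0.5
```

>>> move_arm:
  motion:
    - [-61,0,0,0,0,9.5,0.5]
    - [-122,0,0,0,0,19,0.5]
    - [-183,0,0,0,0,28,0.5]
    - [-244,0,10,0,0,37,0.5]
    - [-305,0,20,0,0,46,0.5]

```text
clock: 1.35
tool_pos: [0.4693, 0.0346, 0.2185]
eef_rot: [0.829, 0.56, 0.0, -0.0]
contact_force: [1.3, 0.0, 0.2]
opening: 0.5
finger_force: 0.0
```

```bash
cat > look.py <<'E'
from h import *
import sys
s=snap("wrist"); np.savez("w.npz",**s); cv2.imwrite(f"pics/{sys.argv[1]}.png",s["frame"][:,:,::-1])
P=pts(s); f=s["frame"].astype(int); x,y,z=P[...,0],P[...,1],P[...,2]
m=(abs(z-.026)<.003)&(x>.4)&(x<.62)&(y<-.08)&(y>-.3)&(f.min(-1)>90)
k,l,st,c=cv2.connectedComponentsWithStats(m.astype(np.uint8))
if k>1:
    q=(P[l==1+st[1:,4].argmax()][:,:2]*1000).astype(np.float32)
    h=cv2.convexHull(q)[:,0]; print("nest",len(q),cv2.approxPolyDP(h,4,True)[:,0].round(1).tolist())
R,G,B=f[...,0],f[...,1],f[...,2]
m=(R>110)&(G<80)&(B<80)&(z>.02)&(z<.07)
if m.sum()>20: print("red nest",w2n(P[m]).min(0),w2n(P[m]).max(0))
m=(abs(z-.018)<.003)&(x>.35)&(x<.56)&(y<.03)&(y>-.24)&(np.ptp(f,axis=-1)<25)
k,l,st,c=cv2.connectedComponentsWithStats(m.astype(np.uint8))
for i in range(1,k):
    if st[i,4]>150:
        q=(P[l==i][:,:2]*1000).astype(np.float32); C=cv2.minEnclosingCircle(q); print("cand",st[i,4],c[i].round(),np.round(C[0],1),round(C[1],1),"nest",w2n(np.array(C[0])/1000).round(1))
E
python3 look.py w1; python3 -c "
from h import *
go([.479,.0085,.10],-22)"
```

```text
cand 237 [348. 219.] [527.6 -41.1] 34.0 nest [133.  21.]
cand 1942 [290. 235.] [458.1 -26.9] 34.1 nest [108.2  87.5]
row [-11.9  12.  118.1] [ 0.3  0.3 -0.9] | at [0.4722 0.0249 0.218 ] nest [159.6 103.1] F [ 3.4 -4.8  0.4] t 1.4 op 0.5
```

View pics/w1.png

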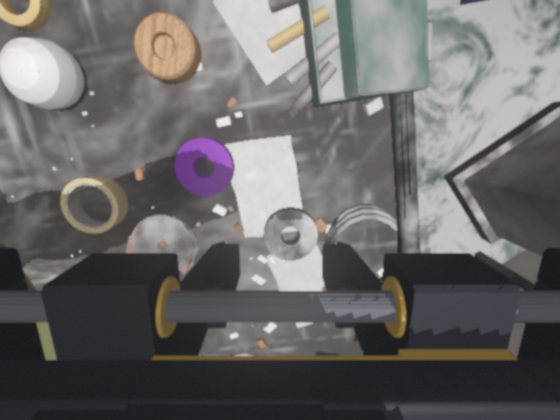

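The wrist view shows the black ring at (290,235), radius 34 mm at (0.458,-0.027), which agrees with the other two views. I'll descend behind it.

```bash
python3 -c "
from h import *
p=n2w(154,97); print(p)
go([*p,.05],-20);go([*p,.008],-20)"
```

```text
[0.4743469  0.01700158]
row [ -5.7   4.1 168. ] [ 0.3  0.3 -2.9] | at [0.4722 0.0249 0.218 ] nest [159.6 103.1] F [ 3.4 -4.8  0.4] t 1.4 op 0.5
row [ -5.5   3.9 210. ] [ 0.3  0.3 -2.9] | at [0.4722 0.0249 0.218 ] nest [159.6 103.1] F [ 3.4 -4.8  0.4] t 1.4 op 0.5
```

>>> move_arm:
  motion:
    - [0,0,40,0,0,0,0.5]
    - [0,0,80,0,0,0,0.5]
    - [0,0,100,0,0,0,0.5]
    - [0,0,100,0,0,0,0.5]

```text
clock: 1.9
tool_pos: [0.4674, 0.0364, 0.1175]
eef_rot: [0.827, 0.562, -0.002, -0.001]
contact_force: [-0.6, -0.6, 0.1]
opening: 0.498
finger_force: 0.0
```

```bash
python3 -c "
from h import *
p=n2w(154,97)
go([*p,.05],-20);go([*p,.008],-20)"
```

```text
row [-15.3  13.8  67.5] [-0.2  0.1 -1.6] | at [0.4674 0.0364 0.1175] nest [166.8 113.1] F [-0.6 -0.6  0.1] t 1.9 op 0.5
row [-15.3  14.  109.5] [-0.2  0.1 -1.6] | at [0.4674 0.0364 0.1175] nest [166.8 113.1] F [-0.6 -0.6  0.1] t 1.9 op 0.5
```

>>> move_arm:
  motion:
    - [-15,14,40,0,0,-1.5,0.5]
    - [-15,14,80,0,0,-1.5,0.5]
    - [-15,14,100,0,0,-1.5,0.5]
    - [-15,14,109,0,0,-1.5,0.5]
    - [-15,14,109,0,0,-1.5,0.5]

```text
clock: 2.52
tool_pos: [0.4765, 0.0173, 0.0102]
eef_rot: [0.82, 0.572, 0.0, 0.0]
contact_force: [0.2, -0.4, 0.4]
opening: 0.5
finger_force: 0.0
```

```bash
python3 -c "
from h import *
go([*(n2w(154,97)),.008],-20)
go([*(n2w(-5+34.5,64+7)),.008],-20)"
```

```text
row [-1.  -1.9  2.2] [ 0.  -0.  -0.2] | at [0.4765 0.0173 0.0102] nest [155.4  95.3] F [ 0.2 -0.4  0.4] t 2.52 op 0.5
row [-128.2   -2.     2.1] [ 0.  -0.  -0.2] | at [0.4765 0.0173 0.0102] nest [155.4  95.3] F [ 0.2 -0.4  0.4] t 2.52 op 0.5
```

>>> move_arm:
  motion:
    - [-10,-2,1,0,0,0,0.5]
    - [-22,-2,1,0,0,0,0.5]
    - [-34,-2,1,0,0,0,0.5]
    - [-46,-2,1,0,0,0,0.5]
    - [-58,-2,1,0,0,0,0.5]

```text
clock: 3.15
tool_pos: [0.4595, -0.0327, 0.0123]
eef_rot: [0.82, 0.573, -0.002, -0.003]
contact_force: [1.6, 1.6, -1.4]
opening: 0.503
finger_force: 1.3
```

>>> move_arm:
  motion:
    - [-12,0,0,0,0,0,0.5]
    - [-24,0,0,0,0,0,0.5]
    - [-36,0,0,0,0,0,0.5]
    - [-48,0,0,0,0,0,0.5]
    - [-48,0,0,0,0,0,0.5]

```text
clock: 3.78
tool_pos: [0.4455, -0.0804, 0.0144]
eef_rot: [0.821, 0.571, -0.005, -0.004]
contact_force: [-0.1, 0.3, -1.0]
opening: 0.497
finger_force: 0.0
```

```bash
python3 look.py w2
python3 - <<'E'
from h import *
go([*(n2w(-5+34.5,64+7)),.008],-20)
s=snap("scene");cv2.imwrite("pics/s2.png",cv2.resize(s["frame"][180:300,190:420],None,fx=3.4,fy=3.4,interpolation=cv2.INTER_CUBIC)[:,:,::-1])
E
```

```text
nest 247 [[550.4000244140625, -154.1999969482422], [544.4000244140625, -167.5], [552.2000122070312, -163.1999969482422]]
cand 1570 [413. 119.] [525.  -49.1] 39.9 nest [124.8  19. ]
cand 2355 [280. 274.] [448.5 -73.1] 35.5 nest [63.9 71.2]
cand 3072 [280. 340.] [ 430.3 -121.2] 32.7 nest [13.5 61.1]
row [-26.5  -6.4   6.5] [-0.7  0.2 -0.3] | at [ 0.4458 -0.0797  0.0143] nest [56.8 70. ] F [-0.   1.1 -0.1] t 3.83 op 0.5
```

View pics/s2.png

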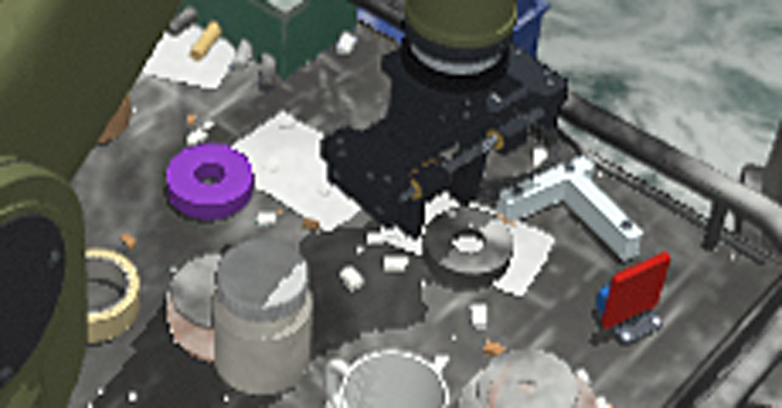

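The ring at crop (467,242) sits in the finger cradle, approaching the nest mouth. The tip has drifted up 5 mm, so I'll correct that and continue.

>>> move_arm:
  motion:
    - [-6,-3,5,0,0,0,0.5]
    - [-14,-6,6,0,0,0,0.5]
    - [-21,-6,6,0,0,0,0.5]
    - [-26,-6,6,0,0,0,0.5]
    - [-26,-6,6,0,0,0,0.5]

```text
clock: 4.5
tool_pos: [0.4358, -0.103, 0.0121]
eef_rot: [0.82, 0.572, -0.009, -0.008]
contact_force: [0.4, -0.0, -0.7]
opening: 0.501
finger_force: 0.3
```

```bash
cat > ringscene.py <<'E'
from h import *
# dark hole/top ring from scene & side: circle fit of 18 mm-high points
for n in("scene","side"):
    s=snap(n);P=pts(s);f=s["frame"].astype(int)
    N=w2n(P);z=P[...,2]
    m=(z>.0135)&(z<.021)&(abs(N[...,0])<90)&(N[...,1]<110)&(N[...,1]>-36)&(N[...,0]<35)&(N[...,0]>-58)&(s["z_map"]>0)
    k,l,st,c=cv2.connectedComponentsWithStats(m.astype(np.uint8))
    if k<2: continue
    i=1+st[1:,4].argmax(); q=N[l==i].astype(np.float32)
    C=cv2.minEnclosingCircle(q); print(n,st[i,4],c[i].round(),"enc",np.round(C[0],1),round(C[1],1),"min",q.min(0).round(1),"max",q.max(0).round(1))
E
python3 ringscene.py; python3 -c "
from h import *
go([*(n2w(-5+34.5,64+7)),.008],-20)"
```

```text
scene 420 [333. 256.] enc [ 2.8 62.7] 40.9 min [-37.6  25.7] max [33.9 99.1]
side 110 [295. 192.] enc [ 3.1 57.3] 35.4 min [-29.6  29. ] max [34.3 80. ]
row [-1.5 -5.2  4.3] [-1.3  0.3 -0.2] | at [ 0.4359 -0.1028  0.0122] nest [32.1 66.1] F [0.4 0.1 0.1] t 4.6 op 0.5
```

>>> move_arm:
  motion:
    - [14,0,0,0,0,0,0.5]
    - [16,0,-30,0,0,0,0.5]
    - [16,0,-80,0,0,-8,0.5]
    - [16,0,-100,0,0,-18,0.5]
    - [16,0,-100,0,0,-28,0.5]

```text
clock: 5.22
tool_pos: [0.4453, -0.0863, 0.1136]
eef_rot: [0.654, 0.756, -0.005, -0.008]
contact_force: [-0.3, -0.3, 0.1]
opening: 0.501
finger_force: 0.0
```

```bash
python3 -c "
from h import *
go([*(n2w(-6,104)),.11],58)"
```

```text
row [-19.5 -65.    4.8] [ -0.9  -0.8 -49.7] | at [ 0.4453 -0.0863  0.1136] nest [51.  66.9] F [-0.3 -0.3  0.1] t 5.22 op 0.5
```

>>> move_arm:
  motion:
    - [-4,-13,0,0,0,-10,0.5]
    - [-8,-26,0,0,0,-20,0.5]
    - [-12,-39,0,0,0,-30,0.5]
    - [-16,-52,0,0,0,-40,0.5]
    - [-19,-65,4,-0.9,-0.8,-49.7,0.5]

```text
clock: 5.85
tool_pos: [0.3829, -0.1144, 0.1096]
eef_rot: [0.276, 0.961, 0.0, -0.0]
contact_force: [0.4, -0.2, 0.1]
opening: 0.501
finger_force: 0.0
```

>>> move_arm:
  motion:
    - [0,0,0,0,0,0,0.5]
    - [0,0,0,0,0,0,0.5]

```text
clock: 6.1
tool_pos: [0.3832, -0.1145, 0.1095]
eef_rot: [0.281, 0.96, 0.0, -0.001]
contact_force: [0.4, 0.9, 0.0]
opening: 0.5
finger_force: 0.0
```

```bash
python3 -c "
from h import *
go([*(n2w(-6,104)),.05],58)
go([*(n2w(-6,104)),.008],58)"; python3 look.py w3; python3 ringscene.py
```

```text
row [-0.7 -0.2 59.5] [-0.  -0.1 -0.6] | at [ 0.3832 -0.1145  0.1095] nest [ -5.8 104.6] F [0.4 0.9 0. ] t 6.1 op 0.5
row [ -0.8  -0.2 101.5] [-0.  -0.1 -0.6] | at [ 0.3832 -0.1145  0.1095] nest [ -5.8 104.6] F [0.4 0.9 0. ] t 6.1 op 0.5
nest 491 [[520.4000244140625, -153.39999389648438], [525.7000122070312, -141.8000030517578], [505.3999938964844, -127.9000015258789], [491.0, -129.8000030517578], [491.0, -136.39999389648438]]
cand 3628 [285. 259.] [ 423.3 -135.4] 34.0 nest [-2.3 59.5]
cand 230 [297. 352.] [ 490.7 -178.7] 40.8 nest [ -3.2 -20.6]
scene 400 [334. 256.] enc [-2.8 59.5] 35.5 min [-37.2  24.3] max [31.5 92.6]
side 205 [300. 192.] enc [-1.7 63.5] 36.7 min [-36.8  28.1] max [34.9 96.5]
```

View pics/w3.png

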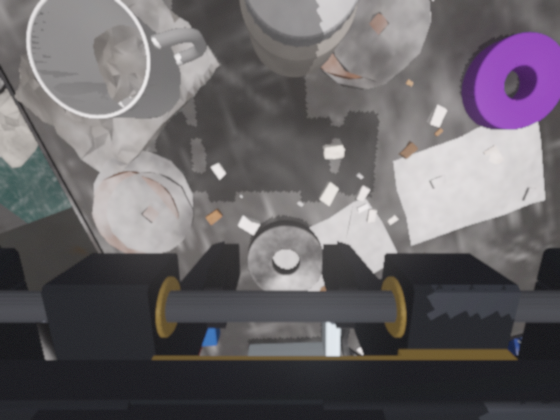

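The wrist view shows the ring at (285,259), in line with the nest opening between the blue jaw (210,335) and the fence (330,330). It measures nest (-2.3, 59.5). I'll descend and push along -y.

>>> move_arm:
  motion:
    - [0,0,40,0,0,0,0.5]
    - [0,0,80,0,0,0,0.5]
    - [0,0,100,0,0,0,0.5]
    - [-4,0,101,0,0,0,0.5]
    - [-8,0,101,0,0,0,0.5]

```text
clock: 6.88
tool_pos: [0.4081, -0.1251, 0.0254]
eef_rot: [0.281, 0.959, 0.0, -0.02]
contact_force: [-0.2, 0.1, -0.3]
opening: 0.5
finger_force: 0.0
```

>>> move_arm:
  motion:
    - [-10,0,1,0,0,0,0.5]
    - [-19,0,2,0,0,0,0.5]
    - [-28,0,2,0,0,0,0.5]
    - [-36,0,3,0,0,0,0.5]
    - [-40,0,3,0,0,0,0.5]

```text
clock: 7.5
tool_pos: [0.4423, -0.1469, 0.0204]
eef_rot: [0.28, 0.96, 0.0, -0.02]
contact_force: [-0.4, -0.9, 0.0]
opening: 0.505
finger_force: 0.0
```

```bash
python3 -c "
from h import *
go([*(n2w(-6,35)),.009],58)";  python3 ringscene.py
```

```text
row [-2.8 -3.9 11.3] [-0.6 -2.2 -0.5] | at [ 0.4423 -0.1469  0.0204] nest [-2.  37.3] F [-0.4 -0.9  0. ] t 7.5 op 0.5
scene 365 [333. 256.] enc [-3.4 58.2] 36.0 min [-38.1  26.9] max [31.9 94.2]
side 204 [300. 193.] enc [-1.  60.5] 37.2 min [-36.2  26.3] max [33.9 97.7]
```

The ring didn't move: the arm hit its near-reach limit before getting down, and the tips passed over the ring. I'll go back and tilt the fingers toward the robot so they can reach behind it.

>>> move_arm:
  motion:
    - [0,0,-30,0,0,0,0.5]
    - [10,0,-60,0,5,0,0.5]
    - [30,0,-65,0,10,0,0.5]
    - [45,0,-65,0,15,0,0.5]
    - [45,0,-65,0,15,0,0.5]

```text
clock: 8.22
tool_pos: [0.4063, -0.1232, 0.0866]
eef_rot: [0.277, 0.949, 0.037, -0.145]
contact_force: [-0.3, -1.4, -0.5]
opening: 0.496
finger_force: 0.0
```

```bash
cat >> h.py <<'E'
def got(pos,yaw,tilt):
    st=r.get_state(); R0=Ro.from_quat(st["eef_rot"]); y=np.radians(yaw)
    Y=np.array([np.cos(y),np.sin(y),0]);Z=np.array([0,0,-1.]);X=np.cross(Y,Z)
    Rt=Ro.from_matrix(np.stack([X,Y,Z],1))*Ro.from_euler("y",tilt,degrees=True)
    d=R0.inv().apply(np.array(pos)-st["tool_pos"])*1000; w=(R0.inv()*Rt).as_rotvec(degrees=True)
    print("row",d.round(1),w.round(1),"| at",st["tool_pos"].round(4),"nest",w2n(st["tool_pos"]).round(1),"F",st["contact_force"].round(1),"t",round(st["clock"],2),"q",st["q"].round(2))
E
python3 -c "
from h import *
got([*(n2w(-4,102)),.05],58,18)
got([*(n2w(-4,102)),.008],58,18)"
```

```text
row [ 9.8 -2.8 41.4] [-0.5  0.8 -0.6] | at [ 0.4063 -0.1232  0.0866] nest [-1.  80.4] F [-0.3 -1.4 -0.5] t 8.22 q [-0.05  0.91  0.53  2.03 -0.72  0.74  2.01]
row [-2.7 -2.3 81.5] [-0.5  0.8 -0.6] | at [ 0.4063 -0.1232  0.0866] nest [-1.  80.4] F [-0.3 -1.4 -0.5] t 8.22 q [-0.05  0.91  0.53  2.03 -0.72  0.74  2.01]
```

>>> move_arm:
  motion:
    - [14,-3,20,0,1,0,0.5]
    - [14,-3,30,0,1,0,0.5]
    - [10,-3,41,0,1,0,0.5]
    - [10,-3,41,0,1,0,0.5]

```text
clock: 8.72
tool_pos: [0.3866, -0.1146, 0.0502]
eef_rot: [0.277, 0.948, 0.039, -0.154]
contact_force: [-0.1, 0.9, -0.1]
opening: 0.502
finger_force: 0.0
```

```bash
python3 -c "
from h import *
got([*(n2w(-4,104)),.010],58,18)"
```

```text
row [-10.4   0.6  38.9] [-0.4 -0.2 -0.6] | at [ 0.3866 -0.1146  0.0502] nest [ -4.2 101.7] F [-0.1  0.9 -0.1] t 8.72 q [-0.02  0.96  0.45  2.08 -0.79  0.64  2.07]
```

>>> move_arm:
  motion:
    - [-5,0,15,0,0,0,0.5]
    - [-9,0,30,0,0,0,0.5]
    - [-10,0,38,0,0,0,0.5]
    - [-10,0,38,0,0,0,0.5]

```text
clock: 9.22
tool_pos: [0.3834, -0.1133, 0.0111]
eef_rot: [0.277, 0.948, 0.039, -0.154]
contact_force: [-0.8, -0.5, 0.4]
opening: 0.501
finger_force: 0.0
```

```bash
python3 -c "
from h import *
got([*(n2w(-4,60)),.010],58,18)"; python3 ringscene.py
```

```text
row [-43.1   1.1 -13.2] [-0.4 -0.3 -0.6] | at [ 0.3834 -0.1133  0.0111] nest [ -4.7 105.1] F [-0.8 -0.5  0.4] t 9.22 q [ 0.02  1.03  0.39  2.09 -0.85  0.56  2.11]
scene 72 [324. 256.] enc [ 9.6 78.6] 24.4 min [-10.1  63.5] max [29.8 93.2]
side 110 [295. 194.] enc [17.8 68.7] 42.6 min [-12.4  28.4] max [ 34.8 109.1]
```

>>> move_arm:
  motion:
    - [-10,0,-3,0,0,0,0.5]
    - [-20,0,-6,0,0,0,0.5]
    - [-29,0,-9,0,0,0,0.5]
    - [-38,1,-12,0,0,0,0.5]
    - [-43,1,-13,0,0,0,0.5]

```text
clock: 9.95
tool_pos: [0.4212, -0.1362, 0.011]
eef_rot: [0.277, 0.947, 0.04, -0.155]
contact_force: [-7.2, 4.7, 9.2]
opening: 0.499
finger_force: 4.8
```

>>> move_arm:
  motion:
    - [0,0,0,0,0,0,0.5]

```text
clock: 10.07
tool_pos: [0.4213, -0.1363, 0.011]
eef_rot: [0.277, 0.947, 0.04, -0.155]
contact_force: [-5.3, 3.4, 7.2]
opening: 0.499
finger_force: 3.8
```

```bash
python3 -c "
from h import *
got([*(n2w(-4,37)),.011],58,18)"; python3 ringscene.py; python3 look.py w4
```

```text
row [-22.5   0.3  -7.5] [-0.4 -0.4 -0.6] | at [ 0.4213 -0.1363  0.011 ] nest [-4.1 60.7] F [-5.3  3.4  7.2] t 10.07 q [ 0.01  1.06  0.45  1.96 -0.78  0.68  2.05]
scene 145 [336. 250.] enc [13. 39.] 33.3 min [-16.   12.2] max [33.9 70.3]
side 155 [292. 190.] enc [-4.1 39.5] 46.4 min [-41.4  -6.8] max [34.2 72.5]
nest 32 [[479.1000061035156, -128.3000030517578]]
cand 434 [115. 209.] [ 354.1 -193. ] 11.1 nest [-87.9  87.7]
cand 224 [ 69. 245.] [ 354.1 -224.9] 10.8 nest [-114.8   70.8]
cand 2383 [281. 274.] [ 414.5 -132.6] 35.3 nest [-4.6 68.5]
cand 3004 [280. 341.] [ 453.1 -157.5] 33.7 nest [-5.3 22.5]
```

View pics/w4.png

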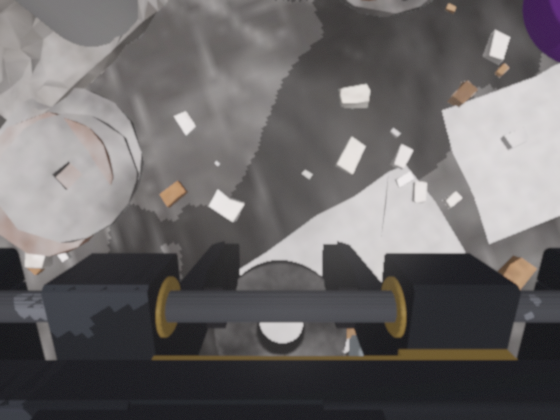

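The ring, seen at (281,325) between the fingertips, has moved with them to nest y of about 23 and x of about -5. I'll keep pushing gently.

>>> move_arm:
  motion:
    - [-5,0,-1.6,0,0,0,0.5]
    - [-10,0,-3.2,0,0,0,0.5]
    - [-14,0,-4.5,0,0,0,0.5]
    - [-17,0,-5.6,0,0,0,0.5]
    - [-19,0,-6.2,0,0,0,0.5]

```text
clock: 10.85
tool_pos: [0.4373, -0.1464, 0.0111]
eef_rot: [0.277, 0.947, 0.04, -0.156]
contact_force: [-5.6, 4.0, 6.2]
opening: 0.502
finger_force: 4.5
```

```bash
python3 -c "
from h import *
got([*(n2w(-4,36)),.011],58,18)"; python3 ringscene.py; python3 look.py w5
```

```text
row [-5.5  0.3 -1.8] [-0.4 -0.5 -0.6] | at [ 0.4373 -0.1464  0.0111] nest [-4.2 41.8] F [-5.6  4.   6.2] t 10.85 q [ 0.02  1.07  0.47  1.9  -0.76  0.73  2.03]
scene 156 [342. 248.] enc [10.7 20.8] 34.1 min [-18.2  -4.9] max [34.6 50.8]
side 135 [287. 188.] enc [-2.3 20.7] 44.9 min [-37.2 -24. ] max [34.1 53.5]
nest 28 [[495.29998779296875, -139.0], [491.3999938964844, -136.6999969482422]]
red nest [-91.31507376  10.61168556] [-87.20001119  16.90162485]
cand 433 [116. 173.] [ 354.4 -194.9] 12.5 nest [-89.2  86.5]
cand 248 [ 71. 208.] [ 355.4 -223.6] 13.4 nest [-113.1   70.3]
cand 2386 [280. 274.] [ 430.6 -142.5] 34.8 nest [-4.5 49.6]
cand 3014 [280. 341.] [ 468.5 -167.5] 33.8 nest [-5.6  4.1]
```

>>> move_arm:
  motion:
    - [-1.5,0,-0.5,0,0,0,0.5]
    - [-3,0,-1,0,0,0,0.5]
    - [-4,0,-1.3,0,0,0,0.5]
    - [-4,0,-1.3,0,0,0,0.5]

```text
clock: 11.5
tool_pos: [0.4408, -0.1486, 0.0111]
eef_rot: [0.277, 0.947, 0.04, -0.156]
contact_force: [-5.9, 4.1, 7.0]
opening: 0.5
finger_force: 4.4
```

>>> move_arm:
  motion:
    - [-1,0,-0.3,0,0,0,0.5]
    - [-2,0,-0.6,0,0,0,0.5]
    - [-2,0,-0.6,0,0,0,0.5]

```text
clock: 11.88
tool_pos: [0.4424, -0.1497, 0.0111]
eef_rot: [0.277, 0.947, 0.04, -0.156]
contact_force: [-7.0, 4.3, 6.6]
opening: 0.502
finger_force: 4.5
```

```bash
python3 -c "
from h import *
got([*(n2w(-4,36)),.011],58,18)"; python3 ringscene.py; python3 look.py w6
```

```text
row [0.2 0.3 0.1] [-0.4 -0.6 -0.6] | at [ 0.4424 -0.1497  0.0111] nest [-4.3 35.8] F [-7.   4.3  6.6] t 11.88 q [ 0.02  1.07  0.48  1.88 -0.75  0.74  2.02]
scene 152 [344. 247.] enc [11.9 14.2] 33.9 min [-17.1 -13. ] max [34.8 44.8]
side 67 [294. 186.] enc [-19.7  24.3] 27.7 min [-39.2  -0.8] max [ 5.3 49. ]
nest 24 [[500.29998779296875, -141.5], [496.5, -139.89999389648438]]
red nest [-91.06136451   4.93460283] [-87.55226938  12.08836226]
cand 444 [116. 162.] [ 354.2 -194. ] 11.9 nest [-88.6  87. ]
cand 277 [ 72. 196.] [ 354.  -224.4] 14.0 nest [-114.5   71.2]
cand 2392 [280. 274.] [ 435.5 -146.2] 35.4 nest [-5.  43.5]
cand 3014 [280. 341.] [ 473.5 -170.5] 33.7 nest [-5.5 -1.6]
```

>>> move_arm:
  motion:
    - [-0.7,0,-0.2,0,0,0,0.5]
    - [-1.4,0,-0.4,0,0,0,0.5]
    - [-1.4,0,-0.4,0,0,0,0.5]

```text
clock: 12.4
tool_pos: [0.4434, -0.1503, 0.0111]
eef_rot: [0.277, 0.947, 0.04, -0.156]
contact_force: [-6.9, 4.5, 6.9]
opening: 0.499
finger_force: 4.7
```

>>> move_arm:
  motion:
    - [-0.7,0,-0.2,0,0,0,0.5]
    - [-1.4,0,-0.4,0,0,0,0.5]
    - [-1.4,0,-0.4,0,0,0,0.5]

```text
clock: 12.78
tool_pos: [0.4446, -0.151, 0.011]
eef_rot: [0.277, 0.947, 0.04, -0.157]
contact_force: [-6.8, 4.2, 8.0]
opening: 0.501
finger_force: 4.8
```

>>> move_arm:
  motion:
    - [0,-1.5,0,0,0,0,0.5]
    - [-0.7,-3,-0.2,0,0,0,0.5]
    - [-1.4,-3,-0.4,0,0,0,0.5]
    - [-1.4,-3,-0.4,0,0,0,0.5]

```text
clock: 13.28
tool_pos: [0.4453, -0.153, 0.0109]
eef_rot: [0.276, 0.947, 0.042, -0.156]
contact_force: [-5.2, 6.6, 8.2]
opening: 0.5
finger_force: 5.4
```

>>> move_arm:
  motion:
    - [-0.7,0,-0.2,0,0,0,0.5]
    - [-1.4,0,-0.4,0,0,0,0.5]
    - [-1.4,0,-0.4,0,0,0,0.5]

```text
clock: 13.65
tool_pos: [0.4453, -0.1531, 0.0109]
eef_rot: [0.276, 0.947, 0.042, -0.157]
contact_force: [-6.1, 7.8, 7.5]
opening: 0.502
finger_force: 6.1
```

```bash
python3 -c "
from h import *
got([*(n2w(-4,36)),.011],58,18)"; python3 ringscene.py
```

```text
row [4.3 1.6 1.4] [-0.3 -0.8 -0.5] | at [ 0.4453 -0.1531  0.0109] nest [-5.6 31.5] F [-6.1  7.8  7.5] t 13.65 q [ 0.02  1.08  0.48  1.87 -0.75  0.76  2.02]
scene 165 [346. 247.] enc [10.1  6.3] 36.4 min [-19.6 -21.1] max [34.7 39.7]
side 148 [285. 187.] enc [-4.8  9.3] 47.5 min [-42.6 -35.7] max [33.7 45.2]
```

>>> move_arm:
  motion:
    - [-1,0,-0.3,0,0,0,0.5]
    - [-2,0,-0.6,0,0,0,0.5]
    - [-2,0,-0.6,0,0,0,0.5]

```text
clock: 14.12
tool_pos: [0.4455, -0.1532, 0.011]
eef_rot: [0.276, 0.947, 0.043, -0.159]
contact_force: [-8.8, 9.5, 8.9]
opening: 0.501
finger_force: 7.1
```

>>> move_arm:
  motion:
    - [-1,0,-0.3,0,0,0,0.5]
    - [-2,0,-0.6,0,0,0,0.5]
    - [-2,0,-0.6,0,0,0,0.5]

```text
clock: 14.5
tool_pos: [0.4456, -0.1532, 0.011]
eef_rot: [0.276, 0.947, 0.043, -0.161]
contact_force: [-11.9, 10.3, 9.8]
opening: 0.501
finger_force: 8.1
```

Motion has stopped and the force along nest -y has risen to about 16 N, so something is blocking. I'll back off and verify it is the stop.

>>> move_arm:
  motion:
    - [6,0,2,0,0,0,0.5]
    - [20,0,6,0,0,0,0.5]
    - [24,0,-40,0,0,0,0.5]
    - [24,0,-95,0,0,0,0.5]
    - [24,0,-130,0,0,0,0.5]

```text
clock: 15.12
tool_pos: [0.4702, -0.1697, 0.1435]
eef_rot: [0.277, 0.948, 0.038, -0.15]
contact_force: [0.4, -0.3, -0.5]
opening: 0.499
finger_force: 0.0
```

```bash
sed 's/>-36)/>-33)/' ringscene.py > rs2.py; python3 rs2.py; python3 look.py w7
python3 - <<'E'
from h import *
s=snap("scene");cv2.imwrite("pics/s7.png",cv2.resize(s["frame"][200:290,290:420],None,fx=6,fy=6,interpolation=cv2.INTER_CUBIC)[:,:,::-1])
got([*(n2w(-130,0)),.15],58,0)
E
```

```text
scene 397 [354. 248.] enc [-0.7 -0.8] 41.1 min [-41.5 -32.5] max [34.8 30.5]
side 176 [283. 186.] enc [-4.6  1.3] 35.9 min [-39.5 -32.4] max [26.  32.6]
nest 619 [[529.9000244140625, -161.0], [522.0999755859375, -158.89999389648438], [487.20001220703125, -218.89999389648438], [492.79998779296875, -220.0]]
red nest [-91.11420764 -27.17093843] [-83.37230667  17.89594909]
cand 3471 [283. 246.] [ 476.7 -179. ] 40.8 nest [-11.   -8.9]
row [  -2.3 -124.1   -8.6] [ -0.5 -18.   -0.5] | at [ 0.4685 -0.168   0.1412] nest [-6.   3.9] F [-0.3  0.4  0.5] t 15.32 q [-0.04  0.9   0.63  1.77 -0.6   1.02  1.9 ]
```

View pics/s7.png

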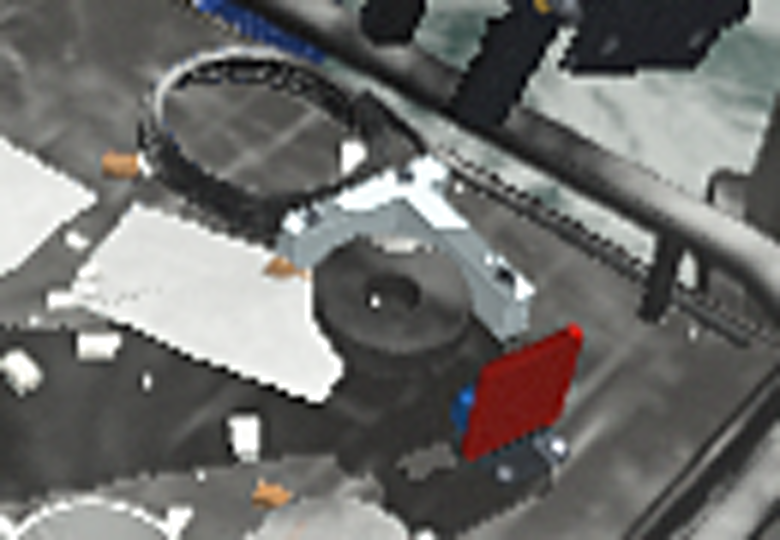

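The ring is home against the end stop: its right edge at crop (470,270) touches the stop bar, with the jaw still back and the red plate at (525,390). Next is the jaw push, with the fingers shut behind the plate.

>>> move_arm:
  motion:
    - [0,-30,-3,0,-5,0,1]
    - [0,-60,-5,0,-10,0,1]
    - [-2,-90,-7,0,-15,0,1]
    - [-6,-122,-8,0,-18,0,1]
    - [-6,-122,-8,0,-18,0,1]

```text
clock: 15.95
tool_pos: [0.4062, -0.2761, 0.1476]
eef_rot: [0.282, 0.959, -0.005, -0.004]
contact_force: [0.3, 0.2, 0.0]
opening: 0.003
finger_force: 0.0
```

```bash
python3 -c "
from h import *
go([*(n2w(-128,-4)),.035],58)"
```

```text
row [ -4.1   4.1 112.6] [-0.7 -0.3 -0.8] | at [ 0.4062 -0.2761  0.1476] nest [-130.7   -0.5] F [0.3 0.2 0. ] t 15.95 op 0.0
```

>>> move_arm:
  motion:
    - [-4,0,40,0,0,0,1]
    - [-4,0,80,0,0,0,1]
    - [-4,0,105,0,0,0,1]
    - [-4,2,112,0,0,0,1]
    - [-4,2,112,0,0,0,1]

```text
clock: 16.58
tool_pos: [0.4125, -0.2749, 0.0356]
eef_rot: [0.279, 0.96, -0.004, -0.004]
contact_force: [-0.3, 0.0, 0.2]
opening: 0.006
finger_force: 0.0
```

>>> move_arm:
  motion:
    - [0,5,0,0,0,0,1]
    - [0,10,0,0,0,0,1]
    - [0,15,0,0,0,0,1]
    - [0,20,0,0,0,0,1]
    - [0,25,0,0,0,0,1]

```text
clock: 17.2
tool_pos: [0.4253, -0.2552, 0.036]
eef_rot: [0.28, 0.96, -0.005, -0.003]
contact_force: [-0.5, -1.8, 2.0]
opening: 0.003
finger_force: 1.4
```

```bash
python3 look.py w8; python3 -c "
from h import *
go([*(n2w(-85,-4)),.035],58)"
```

```text
nest 2110 [[524.0, -144.89999389648438], [484.5, -115.9000015258789], [476.0, -125.80000305175781], [517.7999877929688, -153.5]]
red nest [-87.52925792   7.93752327] [-81.01923058  19.17931279]
cand 383 [308.  75.] [ 352.8 -194.1] 10.7 nest [-89.4  88.3]
cand 256 [255. 114.] [ 354.3 -226.5] 10.8 nest [-116.1   69.8]
cand 8369 [448. 236.] [ 475.2 -173.1] 35.1 nest [-6.8 -4.4]
cand 781 [514. 243.] [ 502.3 -136.9] 28.8 nest [38.3 -8.3]
row [ 1.7 17.   0.8] [-0.6 -0.2 -0.5] | at [ 0.4257 -0.2544  0.0359] nest [-102.    -5.6] F [-1.2 -1.   1.9] t 17.25 op 0.0
```

>>> move_arm:
  motion:
    - [0,4,0,0,0,0,1]
    - [0,8,0,0,0,0,1]
    - [0,12,0,0,0,0,1]
    - [0,15,0,0,0,0,1]
    - [0,15,0,0,0,0,1]

```text
clock: 17.88
tool_pos: [0.4339, -0.2413, 0.0355]
eef_rot: [0.279, 0.96, -0.004, -0.003]
contact_force: [-1.5, 0.1, -0.1]
opening: 0.007
finger_force: 0.5
```

>>> move_arm:
  motion:
    - [0,2,0,0,0,0,1]
    - [0,4,0,0,0,0,1]
    - [0,6,0,0,0,0,1]
    - [0,6,0,0,0,0,1]

```text
clock: 18.38
tool_pos: [0.4369, -0.2365, 0.0355]
eef_rot: [0.279, 0.96, -0.004, -0.004]
contact_force: [-1.4, -1.2, -0.8]
opening: 0.005
finger_force: 0.8
```

```bash
python3 look.py w9; python3 rs2.py; python3 -c "
from h import *
go([*(n2w(-75,-4)),.035],58)"
```

```text
nest 2252 [[526.2000122070312, -141.10000610351562], [484.5, -116.9000015258789], [475.5, -128.1999969482422], [518.5, -153.5]]
red nest [-65.21548956   8.31878606] [-59.00897986  19.90479655]
cand 397 [264.  75.] [ 353.4 -194.4] 11.7 nest [-89.4  87.5]
cand 241 [215. 115.] [ 355.2 -226.1] 10.7 nest [-115.2   69.2]
cand 548 [533. 204.] [ 494.2 -103.3] 20.6 nest [62.5 16.4]
cand 6876 [414. 230.] [ 474.7 -172.2] 34.4 nest [-6.2 -3.6]
cand 666 [477. 242.] [ 501.8 -136.5] 28.2 nest [38.4 -7.6]
scene 371 [353. 248.] enc [ 1.3 -4.2] 41.2 min [-38.  -32.9] max [34.9 31.8]
side 201 [284. 185.] enc [-16.9   3.3] 45.5 min [-57.7 -32.5] max [25.7 32.9]
row [1.9 5.8 0.5] [-0.6 -0.2 -0.4] | at [ 0.4371 -0.2367  0.0356] nest [-80.8  -5.8] F [-2.  -0.4  0.4] t 18.52 op 0.0
```

>>> move_arm:
  motion:
    - [0,1,0,0,0,0,1]
    - [0,2,0,0,0,0,1]
    - [0,3,0,0,0,0,1]
    - [0,4,0,0,0,0,1]
    - [0,4,0,0,0,0,1]

```text
clock: 19.15
tool_pos: [0.438, -0.2351, 0.0356]
eef_rot: [0.28, 0.96, -0.006, -0.004]
contact_force: [-4.2, -4.2, 0.3]
opening: 0.005
finger_force: 2.9
```

>>> move_arm:
  motion:
    - [0,1,0,0,0,0,1]
    - [0,2,0,0,0,0,1]
    - [0,2,0,0,0,0,1]

```text
clock: 19.52
tool_pos: [0.4391, -0.2333, 0.0356]
eef_rot: [0.28, 0.96, -0.006, -0.004]
contact_force: [-5.0, -4.7, -0.5]
opening: 0.003
finger_force: 2.8
```

>>> move_arm:
  motion:
    - [0,1,0,0,0,0,1]
    - [0,2,0,0,0,0,1]
    - [0,2,0,0,0,0,1]

```text
clock: 19.9
tool_pos: [0.4401, -0.2315, 0.0356]
eef_rot: [0.28, 0.96, -0.006, -0.004]
contact_force: [-3.8, -3.9, -0.2]
opening: 0.005
finger_force: 2.8
```

```bash
python3 look.py w10;  python3 -c "
from h import *
go([*(n2w(-75,-4)),.035],58)"
```

```text
nest 2254 [[524.5999755859375, -143.60000610351562], [523.0999755859375, -137.60000610351562], [483.3999938964844, -116.19999694824219], [475.79998779296875, -126.19999694824219], [518.5999755859375, -153.3000030517578]]
red nest [-59.45238561   8.26366081] [-53.03247537  20.2071093 ]
cand 383 [252.  74.] [ 352.3 -193.4] 10.1 nest [-89.1  89. ]
cand 243 [204. 114.] [ 354.9 -225.7] 10.5 nest [-115.2   69.7]
cand 612 [526. 202.] [ 494.8 -101.9] 23.3 nest [64.  16.6]
cand 7429 [417. 230.] [ 480.6 -159.6] 42.9 nest [ 7.6 -1.9]
row [ 1.7 -0.1  0.6] [-0.7 -0.2 -0.5] | at [ 0.4402 -0.2316  0.0356] nest [-74.9  -5.7] F [-4.7 -4.5  1.1] t 19.95 op 0.0
```

>>> move_arm:
  motion:
    - [0,1,0,0,0,0,1]
    - [0,1.5,0,0,0,0,1]
    - [0,1.5,0,0,0,0,1]

```text
clock: 20.32
tool_pos: [0.4406, -0.2307, 0.0356]
eef_rot: [0.28, 0.96, -0.006, -0.004]
contact_force: [-4.5, -4.8, 0.3]
opening: 0.008
finger_force: 3.3
```

>>> move_arm:
  motion:
    - [0,1,0,0,0,0,1]
    - [0,1.5,0,0,0,0,1]
    - [0,1.5,0,0,0,0,1]

```text
clock: 20.7
tool_pos: [0.4407, -0.2305, 0.0356]
eef_rot: [0.281, 0.96, -0.007, -0.004]
contact_force: [-6.2, -7.1, 0.6]
opening: -0.001
finger_force: 4.5
```

>>> move_arm:
  motion:
    - [0,1,0,0,0,0,1]
    - [0,1.5,0,0,0,0,1]
    - [0,1.5,0,0,0,0,1]

```text
clock: 21.08
tool_pos: [0.4407, -0.2305, 0.0357]
eef_rot: [0.282, 0.96, -0.008, -0.004]
contact_force: [-7.5, -8.2, -0.1]
opening: 0.006
finger_force: 5.7
```

It's snug: the tool has stopped and the force keeps rising. I'll back off and check.

>>> move_arm:
  motion:
    - [0,-10,0,0,0,0,1]
    - [0,-30,0,0,0,0,1]
    - [0,-35,-40,0,0,0,1]
    - [0,-35,-90,0,0,0,1]
    - [0,-35,-140,0,0,0,1]

```text
clock: 21.7
tool_pos: [0.4269, -0.2541, 0.1773]
eef_rot: [0.279, 0.96, -0.004, -0.003]
contact_force: [0.8, -0.6, -0.3]
opening: 0.004
finger_force: 0.0
```

>>> move_arm:
  motion:
    - [0,10,0,0,0,0,1]
    - [0,20,0,0,0,0,1]
    - [0,20,0,0,0,0,1]

```text
clock: 22.08
tool_pos: [0.4371, -0.2361, 0.1743]
eef_rot: [0.278, 0.961, -0.004, -0.005]
contact_force: [-0.8, -0.4, 0.5]
opening: 0.002
finger_force: 0.0
```

```bash
python3 look.py w11; python3 rs2.py
python3 - <<'E'
from h import *
s=snap("scene");a=cv2.resize(s["frame"][200:290,310:410],None,fx=3.9,fy=6*.65,interpolation=cv2.INTER_CUBIC)
w=np.load("w.npz")["frame"]; b=cv2.resize(w,(400,351)); cv2.imwrite("pics/f.png",np.hstack([a,b])[:,:,::-1])
E
```

```text
nest 1970 [[482.8999938964844, -117.30000305175781], [476.3999938964844, -126.30000305175781], [487.1000061035156, -218.3000030517578], [496.79998779296875, -225.3000030517578], [553.5999755859375, -158.1999969482422]]
red nest [-58.89665148 -28.85629105] [-50.90150484  19.76573009]
cand 154 [425. 171.] [498.3 -94.8] 30.6 nest [71.9 17.4]
cand 3100 [360. 194.] [ 489.2 -171.3] 54.7 nest [  2.1 -15.4]
scene 368 [352. 247.] enc [-2.7 -5.9] 44.5 min [-43.7 -33. ] max [34.6 31.5]
side 193 [284. 185.] enc [-10.5   6.8] 46.6 min [-56.4 -32.5] max [34.6 34.3]
```

View pics/f.png

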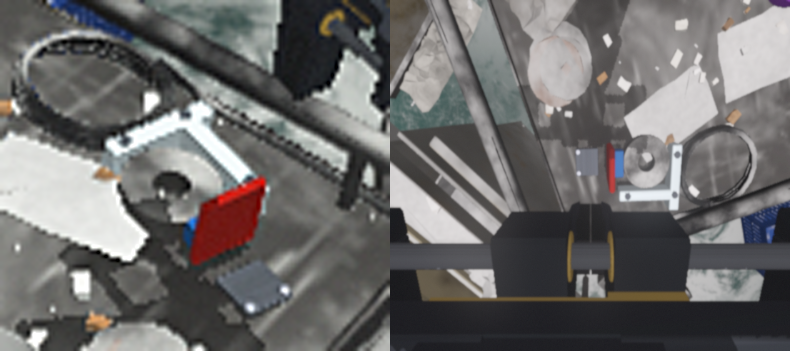

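The picture shows the jaw against the ring and the ring in the corner. I'll check the seat numerically from this one wrist frame.

Run:
```python
from h import *
src=np.array([[48,22],[34,22],[-40,-34],[-40,-48],[48,-62.]]);dst=np.array([[482.9,-117.3],[476.4,-126.3],[487.1,-218.3],[496.8,-225.3],[553.6,-158.2]])
a=src-src.mean(0);b=dst-dst.mean(0);t=np.arctan2((a[:,0]*b[:,1]-a[:,1]*b[:,0]).sum(),(a*b).sum());R=np.array([[np.cos(t),-np.sin(t)],[np.sin(t),np.cos(t)]]);o=dst.mean(0)-R@src.mean(0)
print(np.degrees(t),o,(src@R.T+o-dst).round(1).tolist())
s=dict(np.load("w.npz"));P=pts(s);N=(P[...,:2]*1000-o)@R;z=P[...,2]
rr=np.hypot(*np.moveaxis(N,-1,0))
# hole: low points within 20 mm of home; outer edge on the free side
m=(z<.010)&(rr<20);q=N[m].astype(np.float32);print("hole",m.sum(),cv2.minEnclosingCircle(q))
m=(abs(z-.018)<.0025)&(rr<45)&(N[...,1]>3)&(N[...,0]<25)&(N[...,0]>-25);q=N[m];print("free edge max y",np.percentile(q[:,1],[98,99.5,100]))
m=(abs(z-.018)<.0025)&(rr<37)&(N[...,1]>-33)&(N[...,0]<33)&(N[...,0]>-31);q=N[m];print("centroid",q.mean(0),m.sum())
f=s["frame"].astype(int);m=(f[...,0]>100)&(f[...,1]<80)&(f[...,2]<80)&(z>.05);q=N[m&(abs(N[...,0])<120)];print("plate",q.min(0),q.max(0))
```

```text
59.100040829207074 [ 477.06328816 -167.3898399 ] [[-0.1, 2.4], [-0.8, -0.6], [-1.4, -0.9], [0.9, -1.1], [1.3, 0.2]]
hole 351 ((1.8774304389953613, -1.9095609188079834), 11.79460620880127)
free edge max y [31.94727927 32.85519389 33.70057024]
centroid [0.26429705 0.82571363] 2803
plate [-77.31695816 -24.78678464] [-50.41992198  65.1075151 ]
```

The hole centre is within about 2 mm of home, the free edge is at y ≈ 33.7, and the plate is at x ≈ -58, which is about 32 mm of travel. All of it fits, so I'm handing in.

```bash
python3 -c "
from h import *
print(finish_job())"
```

```text
the job is handed in; nothing more can be done
None
```

The job is handed in: the black ring sits in the corner within about 2 to 3 mm of home and the jaw is closed on it at about 32 mm travel, by my camera measurements, since the hand-in returned no verdict.

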